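# Reset the tripped breaker under the push-latch cover

## Task

The bench supply has tripped: press the smoked cover of the grey supply box so that it pops open, push the wide blue breaker toggle inside over to on, towards the hinge, then press the cover shut again until it stays latched flush. Leave the two black toggles on, do not press the red emergency stop, and leave all the tools and tins where they stand.

Things in the scene. Friction and masses are not known exactly. Their poses are not given: they have to be found in the camera images.
- box: low grey steel supply box fixed to the bench, top face 85 mm up. Origin on the bench right under the centre of the smoked cover; x points level from the push-pad edge (front) to the hinge (back), y left, z up. The box spans x -130 to 130, y -270 to 105 mm. Cover seat: cheeks at y +-79 mm (109 mm above the bench), front lip at x -64 mm (101 mm), latch block at x -40, y 55 mm (111 mm)
- cover (a joint): hinged smoked clear cover, rad: 0 = shut, flush and latched; 1.65 = fully open, upright. Push-push latch: pressed in near the free edge it gives 6 mm (stop at -0.048; trips at about -0.03) and when let go a damped spring swings it fully open in about 2 s and holds it. To shut: swing it down by its outer face (3 to 6 N near the free edge), press it below flush to the stop (6 N or more), let go
- hinge_mid (a point): middle of the cover's hinge axis, fixed to the box: 69 mm behind the box origin, 117 mm above the bench; the axis runs along the box's y. The shut cover lies towards the box's -x from it: 142 mm to the free edge, 150 mm wide, plate 6 mm thick, its top 120 mm above the bench, with an 18 mm skirt hanging at the free edge
- cover_pad (a point): centre of the top of the white ribbed push pad (26 x 60 mm, 2 mm proud of the cover's outer face), 118 mm from the hinge axis, 24 mm from the free edge; moves with the cover. Axes of the box when shut; z out of the outer face
- breaker (a joint): wide blue toggle (26 mm in y, 9 mm thick) of the main breaker under the cover, rad: 0 = off (tripped), leaning 34 deg to the box's front (-x); 1.2 = on, leaning 34 deg to its back (+x, the hinge). An over-centre spring snaps it to the nearer end from 0.6; takes about 2 N at the tip. Its axis runs along the box's y at x -3, y -33 mm, 86 mm above the bench
- breaker_tip (a point): tip of the blue toggle, 22 mm from its axis, about 104 mm above the bench at either end of its swing; the white device face under it (45 mm long in x) is 90 mm above the bench
- small_a (a joint): the narrow black toggle (11 mm wide) at x -3, y 20 mm of the box: 1.2 = on (as it starts), 0 = off; moves like the blue one
- small_b (a joint): the narrow black toggle (11 mm wide) at x -3, y 38 mm of the box: 1.2 = on (as it starts), 0 = off; moves like the blue one
- stop (a joint): red emergency-stop mushroom button (40 mm diameter) on a yellow plate: 0 = out, 0.006 m = pressed in
- stop_top (a point): centre of the top of the emergency stop, 126 mm above the bench, at x = -85, y = -215 mm of the box
- tape_measure: red tape measure (62 x 34 mm, 58 mm high) standing on the right part of the box top; origin at the centre of its underside
- screwdriver: screwdriver with a yellow handle lying on the bench just right of the box; origin under its middle
- grease_tin: closed blue grease tin (68 mm diameter, 105 mm high) standing on the bench just left of the box; origin at the centre of its underside
- grinder: angle grinder (about 320 mm long, disc 115 mm) lying on the bench left of the box; origin under its middle
- wrench: steel wrench lying on the bench to the right; origin under its middle
- bracket: dark bent steel bracket (160 x 90 mm, 75 mm high) on the bench left of the box, towards the robot; origin at the centre of its underside
- bolt_jar: jar with a red cap (70 mm diameter, 85 mm high) on the bench to the right; origin at the centre of its underside

How it is judged:
By the outcome, as a careful person would: the job done as asked, in the order asked, and still so for the second after the job is handed in, with the robot touching nothing.
It also fails if it takes over 50 s, if anything falls off the work surface, if the arm or the gripper's body presses on something with over 40 N, if the wrist force passes 120 N, or if a joint passes its speed limit or range.

## Robot

A 7-joint arm with a two-finger parallel gripper is mounted at the origin on the work surface. World frame = base frame: x ahead of the robot, y to its left, z up, the work surface at z = 0. Lengths are in m, angles in rad, forces in N, time in s.
With the tool pointing down it reaches from about 0.4 to 0.85 m from the base axis. Payload 4.5 kg.
Tool frame: the origin (TCP) lies at the very end of the fingers, on their centre line; the grasp point (between the pads) lies 19 mm behind it; z points along the fingers, x is the direction in which the jaws open and shut, and the axes are right-handed (so a half turn about z gives the same grasp; the last joint's range is limited). The gripper opens to 88 mm and grips with 3 to 60 N. Pads are 18 mm wide; open, the fingers measure 123 mm over their backs; the gripper's body (75 mm by 187 mm) begins 45 mm behind the grasp point.
Start: joints at [1.383, 0.689, -0.195, 1.565, 0.157, 0.902, -0.215], TCP at [0.138, -0.61, 0.239] pointing down, gripper open.
Joint ranges: [-3.01, 3.01], [-0.46, 2.08], [-1.47, 1.51], [0.13, 2.56], [-1, 4.14], [0.04, 2.09], [-2.66, 2.66]. Speed limits (rad/s): [2.57, 2.57, 3.14, 3.14, 3.14, 3.14, 3.14].

## Interface

Orientations are given as a unit quaternion [x, y, z, w].
In Python, from plant import * gives the robot as it stands.
- The arm moves only by the tool apply_moves, never from a script. Its argument "series" is a list of rows, each an object of numbers: "x", "y", "z": the shift along the tool's x, y, z in units of 80 cm (1.0 is 80 cm); "wx", "wy", "wz": the turn, a rotation vector about the tool's x, y, z in units of pi rad (1.0 is pi rad); "fingers": the opening, from -1 (shut) to 1 (fully open), so that 0 is half open. In form: [{"x": .., "y": .., "z": .., "wx": .., "wy": .., "wz": .., "fingers": ..}, ...]. A call has 1 to 8 rows; each row shifts and turns the pose as measured when the row begins, along the tool's axes as they then stand; what a row does not reach is not made up. A row lasts 1/8 s, in which the tool goes at most 62.5 mm and 10.7 degrees, less where a joint would pass 70% of its speed; a pose out of reach is approached as far as the arm can. A call with a number of a shift or a turn outside -1 to 1 is refused whole. A call with a gripper value outside its range is refused whole. The fingers move at their own pace and stop on an object; "force" is the grip in N (left out, the last holds). Time passes only in rows, so rows that do not move let the fingers close. It gives the time, the measured TCP pose, the force and the opening at its end, in the units of the state.
- get_state(): the state, without advancing time (a new reading comes with each control period).
- snapshot(name): name is "scene" or "side" or "wrist"; returns (picture, depth): 420x560x3 uint8, red, green, blue; 420x560 float32, m along the optical axis (not along the pixel's ray), 0 where there is no reading.
- camera_model(name): a dict with "camera_matrix" (3x3 intrinsics, pixels), "world_from_camera" (4x4, takes a point from camera to world coordinates). Camera axes: x right, y up, looking along -z (the intrinsics and any distortion apply to the point x, -y, -z); pixel columns grow to the right and rows downward; lengths in m; the calibration is good to about 2 mm. A picture is of the moment at which its call begins: read the wrist's pose just before it. camera_model takes no time and is no camera call; for the wrist camera it gives the pose at the moment of the call.
- finish_job(): hands the job in, once; it reports no verdict.
The state is a dict: "clock": time; "q": joint angles; "qd": joint speeds; "joint_torque": joint torques, N m; "tool_pos": TCP position; "eef_rot": TCP orientation; "contact_force": force on the tool from outside, world axes, zero at the start; "moment": the same for the moment, N m; "opening": opening from 0.0 (shut) to 1.0 (fully open).
Only numpy, scipy, OpenCV 4.12 (cv2) and the standard library are available. Lean on these libraries where they do the work, as an engineer would, in place of code of your own. Each camera call takes 0.05 s, during which the arm holds its last target. There are 200 camera calls.

## Working session

There is one attempt and no reset: what is moved stays moved. The work goes in short steps, Python scripts to look and compute and a tool call to move; the robot and the scene stay as the last step left them, time stands still between calls to the robot, and variables do not carry over. Pictures are saved under pics/ and viewed, about 8 in all and at most 12, crops included, and the job is handed in when it is done.

Besides the shell and the picture viewer there is one more tool, called after "Emit:" as name(argument=value, ...), one argument or row to a line, values as JSON. apply_moves: Moves the arm, as the interface text tells. Its arguments: {"type":"object","properties":{"series":{"type":"array","items":{"type":"object","properties":{"x":{"type":"number"},"y":{"type":"number"},"z":{"type":"number"},"wx":{"type":"number"},"wy":{"type":"number"},"wz":{"type":"number"},"fingers":{"type":"number"}}}},"force":{"type":"number"}},"required":["series"]}

```bash
mkdir -p pics; ls; python3 - <<'E'
from plant import *
import numpy as np,cv2
for n in ("scene","side"):
    p,d=snapshot(n); cv2.imwrite(f"pics/{n}0.png",p[:,:,::-1]); np.save(f"pics/{n}0.npy",d)
    m=camera_model(n); print(n,np.round(m["camera_matrix"],1).tolist(),np.round(m["world_from_camera"],3).tolist(),[k for k in m])
s=get_state();print(s)
E
```

```text
pics
scene [[531.5, 0.0, 274.4], [0.0, 531.5, 208.4], [0.0, 0.0, 1.0]] [[0.237, -0.797, 0.556, 1.472], [0.971, 0.194, -0.137, -0.218], [0.001, 0.572, 0.82, 1.584], [0.0, 0.0, 0.0, 1.0]] ['camera_matrix', 'world_from_camera']
side [[524.8, 0.0, 285.9], [0.0, 524.8, 214.0], [0.0, 0.0, 1.0]] [[0.994, 0.059, -0.096, 0.307], [-0.111, 0.671, -0.733, -1.341], [0.022, 0.739, 0.673, 1.359], [0.0, 0.0, 0.0, 1.0]] ['camera_matrix', 'world_from_camera']
{'clock': 0.1, 'q': array([ 1.38279621,  0.68989925, -0.19454968,  1.56622018,  0.15731353,
        0.90249996, -0.2150753 ]), 'qd': array([ 0.00148535, -0.00144916,  0.00010052, -0.00359069, -0.00048163,
       -0.00142418, -0.00028358]), 'joint_torque': array([-3.76038850e-03, -5.28498030e+01, -1.27155595e+00, -1.53835380e+01,
       -5.25184732e-02,  2.00352610e-03,  6.71824000e-05]), 'tool_pos': array([ 0.13733871, -0.60915105,  0.23799681]), 'eef_rot': array([ 7.81060755e-01, -6.24454507e-01, -6.70559384e-04, -4.65512294e-04]), 'contact_force': array([-0.80297602,  0.96939873, -0.27535759]), 'moment': array([-0.0371222 , -0.01599538,  0.09258917]), 'opening': 0.9977118399912276}
```

View pics/scene0.png

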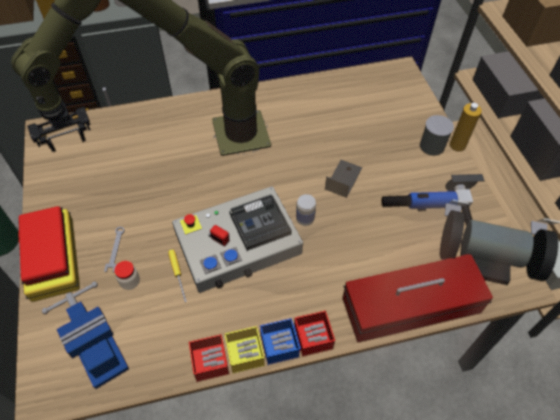

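View pics/side0.png

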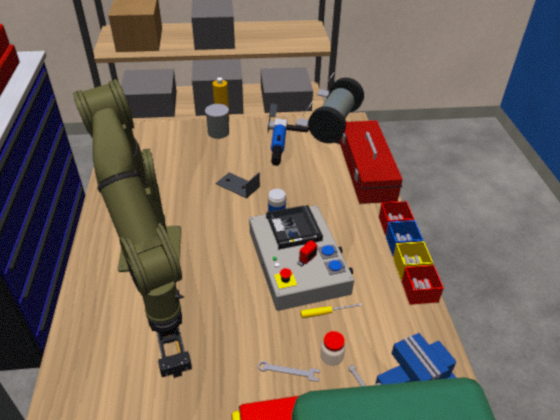

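The box lies with its front towards the robot. In the scene picture the cover is near (260,220), the E-stop (190,220), the tape measure (220,234) and the grease tin (306,208). I'll enlarge both views.

```bash
python3 - <<'E'
import cv2,numpy as np
a=cv2.imread("pics/scene0.png")[180:295,165:325]; b=cv2.imread("pics/side0.png")[180:310,235:365]
a=cv2.resize(a,None,fx=5,fy=5,interpolation=cv2.INTER_CUBIC); b=cv2.resize(b,None,fx=4.5,fy=4.5,interpolation=cv2.INTER_CUBIC)
cv2.imwrite("pics/a.png",a); cv2.imwrite("pics/b.png",b); print(a.shape,b.shape)
E
```

```text
(575, 800, 3) (585, 585, 3)
```

View pics/a.png

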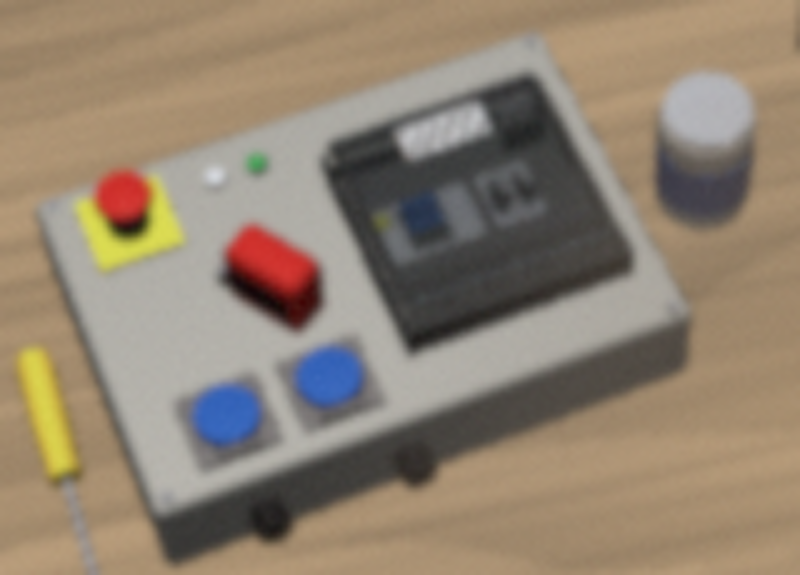

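View pics/b.png

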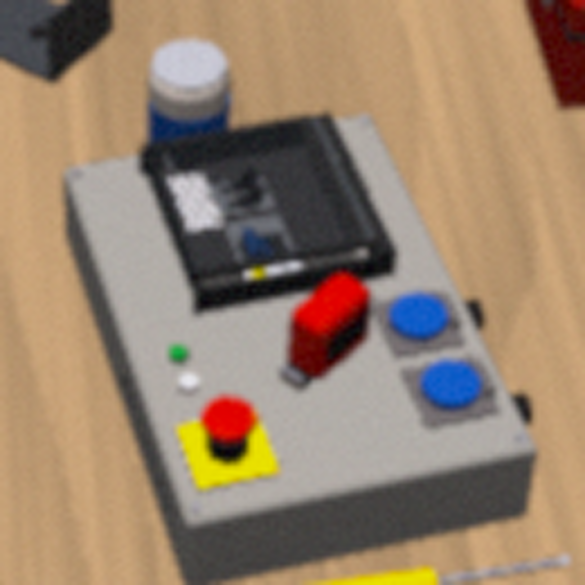

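The scene crop (5x, offset 165,180) shows the box top corners at (40,208), (540,38), (690,312) and (162,515). The pad is at (444,131) and the E-stop top at (124,185). In the side crop (4.5x, offset 235,180) the corners are at (190,520), (68,172), (370,118) and (530,455), with the pad at (196,201) and the stop at (228,418).

```bash
cat > h.py <<'E'
from plant import *
import numpy as np,cv2
from scipy.optimize import least_squares
from scipy.spatial.transform import Rotation as R
def proj(m,P):
    T=np.linalg.inv(m["world_from_camera"]); c=np.asarray(P)@T[:3,:3].T+T[:3,3]
    c=c*[1,-1,-1]; p=c@np.asarray(m["camera_matrix"]).T; return p[:,:2]/p[:,2:]
def b2w(b,P):
    c,s=np.cos(b[2]),np.sin(b[2]); P=np.atleast_2d(P)
    return np.c_[b[0]+c*P[:,0]-s*P[:,1], b[1]+s*P[:,0]+c*P[:,1], P[:,2]]
E
python3 - <<'E'
from h import *
P=np.array([[-130,-270,85],[-130,105,85],[130,105,85],[130,-270,85],[-49,0,122],[-85,-215,126]])/1e3
u=(np.array([[40,208],[540,38],[690,312],[162,515],[444,131],[124,185]])+.5)/5-.5+[165,180]
v=(np.array([[190,520],[68,172],[370,118],[530,455],[196,201],[228,418]])+.5)/4.5-.5+[235,180]
ms,mv=camera_model("scene"),camera_model("side")
for w in ((1,0),(0,1),(1,1)):
    f=lambda b:np.r_[w[0]*(proj(ms,b2w(b,P))-u).ravel(),w[1]*(proj(mv,b2w(b,P))-v).ravel()]
    r=least_squares(f,[.6,-.05,.1]); print(np.round(r.x,4)); 
print(np.round(r.fun.reshape(-1,2),1))
np.save("box.npy",r.x)
names=dict(hinge=[69,0,117],pad=[-49,0,122],tip0=[-15.3,-33,104],stop=[-85,-215,126])
for k,p in names.items(): print(k,np.round(b2w(r.x,np.array(p)/1e3),4))
print(R.from_quat(get_state()["eef_rot"]).as_matrix().round(3))
E
```

```text
[ 0.5027 -0.0308  0.1704]
[ 0.4994 -0.0379  0.1627]
[ 0.501  -0.0332  0.1661]
[[-2.  -1.8]
 [-0.3 -2.4]
 [ 0.7  0.5]
 [-2.2  0.3]
 [-0.3 -0.4]
 [-0.8  0.9]
 [-0.8  0.4]
 [-0.9 -2. ]
 [ 0.9 -1.9]
 [ 2.5 -1.7]
 [ 0.3 -0.4]
 [ 0.3 -1.6]]
hinge [[ 0.569  -0.0218  0.117 ]]
pad [[ 0.4526 -0.0413  0.122 ]]
tip0 [[ 0.4913 -0.0683  0.104 ]]
stop [[ 0.4527 -0.2593  0.126 ]]
[[ 0.22  -0.975 -0.   ]
 [-0.975 -0.22   0.002]
 [-0.002  0.    -1.   ]]
```

Emit:
apply_moves(
  series=[
    {"z": -0.05, "wz": 0.018, "fingers": -1},
    {"x": -0.049, "y": -0.044, "z": -0.01, "fingers": -1},
    {"x": -0.049, "y": -0.044, "z": -0.01, "fingers": -1},
    {"x": -0.049, "y": -0.044, "fingers": -1},
    {"x": -0.049, "y": -0.044, "fingers": -1},
    {"x": -0.049, "y": -0.044, "fingers": -1},
    {"x": -0.049, "y": -0.044, "fingers": -1},
    {"x": -0.049, "y": -0.044, "fingers": -1},
  ],
)

```text
schema error: expected keys x, y, z, wx, wy, wz, fingers
```

All keys are needed in every row.

Emit:
apply_moves(
  series=[
    {"x": 0, "y": 0, "z": -0.05, "wx": 0, "wy": 0, "wz": 0.018, "fingers": -1},
    {"x": -0.049, "y": -0.044, "z": -0.01, "wx": 0, "wy": 0, "wz": 0, "fingers": -1},
    {"x": -0.049, "y": -0.044, "z": -0.01, "wx": 0, "wy": 0, "wz": 0, "fingers": -1},
    {"x": -0.049, "y": -0.044, "z": 0, "wx": 0, "wy": 0, "wz": 0, "fingers": -1},
    {"x": -0.049, "y": -0.044, "z": 0, "wx": 0, "wy": 0, "wz": 0, "fingers": -1},
    {"x": -0.049, "y": -0.044, "z": 0, "wx": 0, "wy": 0, "wz": 0, "fingers": -1},
    {"x": -0.049, "y": -0.044, "z": 0, "wx": 0, "wy": 0, "wz": 0, "fingers": -1},
    {"x": -0.049, "y": -0.044, "z": 0, "wx": 0, "wy": 0, "wz": 0, "fingers": -1},
  ],
  force=20,
)

```text
clock: 1.1
tool_pos: [0.3389, -0.2922, 0.2934]
eef_rot: [0.759, -0.651, -0.002, -0.001]
contact_force: [0.6, 0.6, -0.2]
opening: 0.112
```

```bash
cat >> h.py <<'E'
def rep(tgt=None):
    """state in box frame (mm); tgt: box-frame TCP goal (mm) -> tool-axis shift in move units + wz"""
    s=get_state(); b=np.load("box.npy"); Rt=R.from_quat(s["eef_rot"]).as_matrix()
    c,sn=np.cos(b[2]),np.sin(b[2]); B=np.array([[c,-sn,0],[sn,c,0],[0,0,1]])
    p=B.T@(s["tool_pos"]-[b[0],b[1],0])*1e3
    G=B@np.array([[0,-1,0],[-1,0,0],[0,0,-1.]])
    print("t",s["clock"],"box",p.round(1),"F",s["contact_force"].round(1),"turn",(R.from_matrix(Rt.T@G).as_rotvec()/np.pi).round(4),"q",s["q"].round(2),"op",round(s["opening"],2))
    if tgt is not None: print("shift units",(Rt.T@B@(np.array(tgt)-p)/800).round(4))
E
python3 -c "
from h import *
rep([-70,-60,300])"
```

```text
t 1.1 box [-202.7 -228.7  293.4] F [ 0.6  0.6 -0.2] turn [ 0.0004  0.0013 -0.0038] q [ 0.76  0.39 -0.21  2.    0.11  0.77 -0.94] op 0.11
shift units [-0.2129 -0.1633 -0.0076]
```

Emit:
apply_moves(
  series=[
    {"x": -0.053, "y": -0.041, "z": -0.002, "wx": 0, "wy": 0, "wz": -0.004, "fingers": -1},
    {"x": -0.053, "y": -0.041, "z": -0.002, "wx": 0, "wy": 0, "wz": 0, "fingers": -1},
    {"x": -0.053, "y": -0.041, "z": -0.002, "wx": 0, "wy": 0, "wz": 0, "fingers": -1},
    {"x": -0.053, "y": -0.041, "z": -0.002, "wx": 0, "wy": 0, "wz": 0, "fingers": -1},
    {"x": 0, "y": 0, "z": 0, "wx": 0, "wy": 0, "wz": 0, "fingers": -1},
  ],
)

```text
clock: 1.72
tool_pos: [0.4448, -0.0924, 0.3001]
eef_rot: [0.766, -0.642, -0.002, -0.002]
contact_force: [0.0, -0.7, 0.7]
opening: 0.005
```

```bash
python3 - <<'E'
from h import *
rep([-49,0,140])
m=camera_model("wrist"); p,d=snapshot("wrist"); np.savez("pics/w1",d=d,K=m["camera_matrix"],T=m["world_from_camera"])
b=np.load("box.npy"); im=p[:,:,::-1].copy()
P=np.array([[-130,-270,85],[-130,105,85],[130,105,85],[-49,0,122],[-85,-215,126],[-73,-75,120],[-73,75,120],[69,75,120],[69,-75,120]])/1e3
for q in proj(m,b2w(b,P)): cv2.drawMarker(im,tuple(int(v) for v in q.round()),(255,0,255),0,10,1)
cv2.imwrite("pics/w1.png",im)
E
```

```text
t 1.725 box [-65.2 -49.2 300.1] F [ 0.  -0.7  0.7] turn [0.    0.002 0.003] q [ 0.28  0.39 -0.25  1.97  0.12  0.8  -1.43] op 0.01
shift units [-0.06   -0.0208  0.2005]
```

View pics/w1.png

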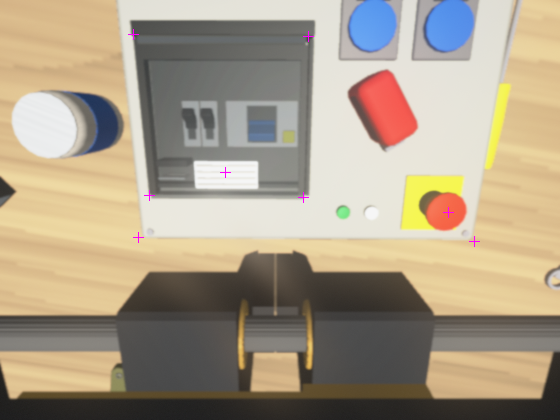

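The wrist view agrees to about 2 px: pad centre (226,175), stop centre (446,211), front corners (140,238) and (475,238). I'll refine the fit with these, then go down to the pad.

```bash
python3 - <<'E'
from h import *
z=np.load("pics/w1.npz"); m=dict(camera_matrix=z["K"],world_from_camera=z["T"])
P=np.array([[-130,-270,85],[-130,105,85],[-49,0,122],[-85,-215,126]])/1e3
u=np.array([[475,238],[140,238],[226,175],[446,211]])
r=least_squares(lambda b:(proj(m,b2w(b,P))-u).ravel(),np.load("box.npy")); print(r.x.round(4),r.fun.round(1)); np.save("box.npy",r.x)
d=z["d"]; print("depth pad",d[175,226],"top",d[212,300])
for (c,w) in (((226,175),"pad z"),((300,215),"box top z")):
    k=z["K"];D=d[c[1],c[0]]; q=np.array([(c[0]-k[0,2])/k[0,0]*D,-(c[1]-k[1,2])/k[1,1]*D,-D]); print(w,(z["T"][:3,:3]@q+z["T"][:3,3]).round(4))
rep([-49,0,150])
E
```

```text
[ 0.4991 -0.0327  0.1791] [-0.1  1.2 -1.   1.5 -1.6 -1.4  2.5 -0.2]
depth pad 0.32772246 top 0.3758776
pad z [ 0.4495 -0.043   0.1208]
box top z [ 0.412  -0.1248  0.0834]
t 1.775 box [-65.9 -51.4 299.8] F [-0.3 -0.  -1.1] turn [ 0.0007  0.0016 -0.0024] q [ 0.28  0.39 -0.25  1.97  0.12  0.8  -1.43] op 0.01
shift units [-0.0635 -0.021   0.1876]
```

Emit:
apply_moves(
  series=[
    {"x": -0.032, "y": -0.0105, "z": 0.05, "wx": 0, "wy": 0, "wz": -0.002, "fingers": -1},
    {"x": -0.032, "y": -0.0105, "z": 0.05, "wx": 0, "wy": 0, "wz": 0, "fingers": -1},
    {"x": 0, "y": 0, "z": 0.05, "wx": 0, "wy": 0, "wz": 0, "fingers": -1},
    {"x": 0, "y": 0, "z": 0.045, "wx": 0, "wy": 0, "wz": 0, "fingers": -1},
    {"x": 0, "y": 0, "z": 0, "wx": 0, "wy": 0, "wz": 0, "fingers": -1},
  ],
)

```text
clock: 2.4
tool_pos: [0.4497, -0.0489, 0.1403]
eef_rot: [0.763, -0.647, -0.001, 0.001]
contact_force: [-0.1, -0.5, -0.8]
opening: 0.008
```

```bash
python3 -c "
from h import *
rep([-49,0,122])"
```

```text
t 2.4 box [-51.5  -7.1 140.3] F [-0.1 -0.5 -0.8] turn [ 0.0009 -0.0002 -0.0046] q [ 0.09  0.65 -0.14  2.16  0.25  0.34 -1.66] op 0.01
shift units [-0.0089 -0.003   0.0228]
```

Emit:
apply_moves(
  series=[
    {"x": -0.008, "y": -0.002, "z": 0.019, "wx": 0, "wy": 0, "wz": -0.004, "fingers": -1},
    {"x": 0, "y": 0, "z": 0.005, "wx": 0, "wy": 0, "wz": 0, "fingers": -1},
    {"x": 0, "y": 0, "z": 0.004, "wx": 0, "wy": 0, "wz": 0, "fingers": -1},
  ],
)

```text
clock: 2.78
tool_pos: [0.451, -0.0456, 0.1206]
eef_rot: [0.765, -0.644, 0.001, 0.001]
contact_force: [-1.7, 2.5, 3.3]
opening: 0.001
```

Emit:
apply_moves(
  series=[
    {"x": 0, "y": 0, "z": 0.004, "wx": 0, "wy": 0, "wz": 0, "fingers": -1},
    {"x": 0, "y": 0, "z": 0.005, "wx": 0, "wy": 0, "wz": 0, "fingers": -1},
  ],
)

```text
clock: 3.02
tool_pos: [0.4511, -0.0457, 0.115]
eef_rot: [0.765, -0.644, 0.002, 0.0]
contact_force: [-4.6, 2.0, 21.5]
opening: 0.009
```

Emit:
apply_moves(
  series=[
    {"x": 0, "y": 0, "z": -0.078, "wx": 0, "wy": 0, "wz": 0, "fingers": -1},
    {"x": 0, "y": 0, "z": -0.078, "wx": 0, "wy": 0, "wz": 0, "fingers": -1},
    {"x": 0, "y": 0, "z": -0.078, "wx": 0, "wy": 0, "wz": 0, "fingers": -1},
    {"x": 0, "y": 0, "z": -0.03, "wx": 0, "wy": 0, "wz": 0, "fingers": -1},
    {"x": 0.02, "y": 0, "z": 0, "wx": 0, "wy": 0, "wz": 0, "fingers": -1},
    {"x": 0.02, "y": 0, "z": 0, "wx": 0, "wy": 0, "wz": 0, "fingers": -1},
    {"x": 0, "y": 0, "z": 0, "wx": 0, "wy": 0, "wz": 0, "fingers": -1},
    {"x": 0, "y": 0, "z": 0, "wx": 0, "wy": 0, "wz": 0, "fingers": -1},
  ],
)

```text
clock: 4.03
tool_pos: [0.4564, -0.0831, 0.3267]
eef_rot: [0.763, -0.647, 0.0, 0.003]
contact_force: [0.1, 0.4, 0.2]
opening: 0.003
```

Emit:
apply_moves(
  series=[
    {"x": 0, "y": 0, "z": 0, "wx": 0, "wy": 0, "wz": 0, "fingers": -1},
    {"x": 0, "y": 0, "z": 0, "wx": 0, "wy": 0, "wz": 0, "fingers": -1},
    {"x": 0, "y": 0, "z": 0, "wx": 0, "wy": 0, "wz": 0, "fingers": -1},
    {"x": 0, "y": 0, "z": 0, "wx": 0, "wy": 0, "wz": 0, "fingers": -1},
    {"x": 0, "y": 0, "z": 0, "wx": 0, "wy": 0, "wz": 0, "fingers": -1},
    {"x": 0, "y": 0, "z": 0, "wx": 0, "wy": 0, "wz": 0, "fingers": -1},
    {"x": 0, "y": 0, "z": 0, "wx": 0, "wy": 0, "wz": 0, "fingers": -1},
    {"x": 0, "y": 0, "z": 0, "wx": 0, "wy": 0, "wz": 0, "fingers": -1},
  ],
)

```text
clock: 5.03
tool_pos: [0.4559, -0.0817, 0.3257]
eef_rot: [0.764, -0.646, -0.001, 0.003]
contact_force: [0.3, -0.7, -0.1]
opening: 0.005
```

```bash
python3 - <<'E'
from h import *
rep([-42,-36,200])
m=camera_model("wrist"); p,d=snapshot("wrist"); np.savez("pics/w2",d=d,K=m["camera_matrix"],T=m["world_from_camera"])
b=np.load("box.npy"); im=p[:,:,::-1].copy()
P=np.array([[-15.3,-33,104],[-15.3,-46,104],[-15.3,-20,104],[9.3,20,104],[9.3,38,104],[69,75,117],[69,-75,117],[-64,-79,101],[-64,79,101]])/1e3
for q in proj(m,b2w(b,P)): cv2.drawMarker(im,tuple(int(v) for v in q.round()),(255,0,255),0,8,1)
cv2.imwrite("pics/w2.png",im)
E
```

```text
t 5.025 box [-51.2 -40.5 325.7] F [ 0.3 -0.7 -0.1] turn [ 0.0019 -0.001  -0.0039] q [ 0.26  0.37 -0.26  1.9   0.13  0.89 -1.47] op 0.0
shift units [-0.0063 -0.0124  0.1571]
```

View pics/w2.png

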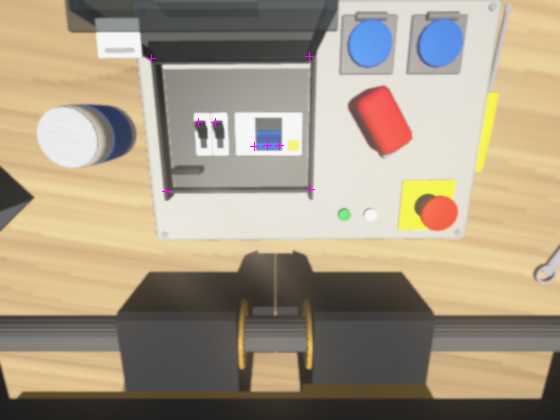

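The cover is open, the blue toggle at about (268,146) leans to the front, and the overlay matches. Next I'll go down in front of the toggle.

Emit:
apply_moves(
  series=[
    {"x": -0.006, "y": -0.012, "z": 0.06, "wx": 0.002, "wy": -0.001, "wz": -0.004, "fingers": -1},
    {"x": 0, "y": 0, "z": 0.06, "wx": 0, "wy": 0, "wz": 0, "fingers": -1},
    {"x": 0, "y": 0, "z": 0.06, "wx": 0, "wy": 0, "wz": 0, "fingers": -1},
    {"x": 0, "y": 0, "z": 0.05, "wx": 0, "wy": 0, "wz": 0, "fingers": -1},
    {"x": 0, "y": 0, "z": 0, "wx": 0, "wy": 0, "wz": 0, "fingers": -1},
  ],
)

```text
clock: 5.7
tool_pos: [0.4689, -0.0757, 0.1385]
eef_rot: [0.767, -0.641, 0.003, -0.003]
contact_force: [-0.8, -0.4, 1.0]
opening: 0.007
```

```bash
python3 -c "
from h import *
rep([-41,-36,97])"
```

```text
t 5.7 box [-37.4 -37.  138.5] F [-0.8 -0.4  1. ] turn [-0.0027 -0.0005 -0.    ] q [ 0.16  0.67 -0.16  2.11  0.27  0.37 -1.61] op 0.01
shift units [-0.0013  0.005   0.0518]
```

Emit:
apply_moves(
  series=[
    {"x": -0.001, "y": 0.005, "z": 0.025, "wx": -0.002, "wy": 0, "wz": 0, "fingers": -1},
    {"x": 0, "y": 0.001, "z": 0.024, "wx": 0, "wy": 0, "wz": 0, "fingers": -1},
    {"x": 0, "y": 0, "z": 0.002, "wx": 0, "wy": 0, "wz": 0, "fingers": -1},
  ],
)

```text
clock: 6.08
tool_pos: [0.4679, -0.0763, 0.1009]
eef_rot: [0.767, -0.641, 0.004, -0.002]
contact_force: [-0.1, -0.2, -0.7]
opening: 0.005
```

```bash
python3 -c "
from h import *
rep([-10,-36,97])"
```

```text
t 6.075 box [-38.4 -37.3 100.9] F [-0.1 -0.2 -0.7] turn [-0.003  -0.0011 -0.0003] q [ 0.13  0.74 -0.11  2.14  0.3   0.26 -1.63] op 0.01
shift units [-0.0016 -0.0355  0.0052]
```

Emit:
apply_moves(
  series=[
    {"x": -0.001, "y": -0.007, "z": 0.005, "wx": -0.003, "wy": 0, "wz": 0, "fingers": -1},
    {"x": 0, "y": -0.009, "z": 0.001, "wx": 0, "wy": 0, "wz": 0, "fingers": -1},
    {"x": 0, "y": -0.008, "z": 0, "wx": 0, "wy": 0, "wz": 0, "fingers": -1},
    {"x": 0, "y": -0.008, "z": 0, "wx": 0, "wy": 0, "wz": 0, "fingers": -1},
  ],
)

```text
clock: 6.58
tool_pos: [0.48, -0.0738, 0.0993]
eef_rot: [0.766, -0.642, -0.007, 0.013]
contact_force: [-9.7, -0.0, 8.4]
opening: 0.002
```

```bash
python3 -c "
from h import *
rep([-10,-36,97])"
```

```text
t 6.575 box [-26.1 -37.   99.3] F [-9.7 -0.   8.4] turn [ 0.0093 -0.0015 -0.0012] q [ 0.13  0.76 -0.13  2.07  0.29  0.35 -1.63] op 0.0
shift units [-0.0014 -0.0202  0.0022]
```

Emit:
apply_moves(
  series=[
    {"x": 0, "y": 0.012, "z": 0, "wx": 0.004, "wy": 0, "wz": 0, "fingers": -1},
    {"x": 0, "y": 0.006, "z": 0, "wx": 0.004, "wy": 0, "wz": 0, "fingers": -1},
    {"x": 0, "y": 0, "z": 0.004, "wx": 0, "wy": 0, "wz": 0, "fingers": -1},
  ],
)

```text
clock: 6.95
tool_pos: [0.4684, -0.0762, 0.0985]
eef_rot: [0.766, -0.642, 0.003, 0.001]
contact_force: [0.5, 0.4, 0.6]
opening: 0.006
```

```bash
python3 - <<'E'
from h import *
rep([-41,-36,94])
z=np.load("pics/w2.npz"); d=z["d"];k=z["K"]; b=np.load("box.npy")
c,s=np.cos(b[2]),np.sin(b[2])
for u,v in ((268,125),(268,135),(268,140),(268,144),(268,147),(268,150),(268,153),(245,130),(290,130),(268,165),(240,225)):
    D=d[v,u]; q=np.array([(u-k[0,2])/k[0,0]*D,-(v-k[1,2])/k[1,1]*D,-D]); w=z["T"][:3,:3]@q+z["T"][:3,3]-[b[0],b[1],0]
    print(u,v,(np.array([c*w[0]+s*w[1],-s*w[0]+c*w[1],w[2]])*1e3).round(1))
p,_=snapshot("side"); cv2.imwrite("pics/s2.png",cv2.resize(p[190:270,250:350,::-1],None,fx=6,fy=6,interpolation=cv2.INTER_CUBIC))
E
```

```text
t 6.95 box [-37.9 -37.3  98.5] F [0.5 0.4 0.6] turn [-0.0007 -0.0018 -0.0012] q [ 0.13  0.75 -0.11  2.13  0.3   0.27 -1.64] op 0.01
shift units [-0.0016  0.0039  0.0057]
268 125 [  4.8 -34.3  89.6]
268 135 [ -5.4 -34.2  93.1]
268 140 [ -9.9 -34.3 102. ]
268 144 [-13.8 -34.3 105. ]
268 147 [-17.1 -34.2 103.3]
268 150 [-21.8 -33.9  89.8]
268 153 [-25.2 -33.8  88.5]
245 130 [-0.1 -9.4 89.7]
290 130 [ -0.8 -58.1  88.3]
268 165 [-38.9 -33.5  86.3]
240 225 [-110.     1.    84.6]
```

View pics/s2.png

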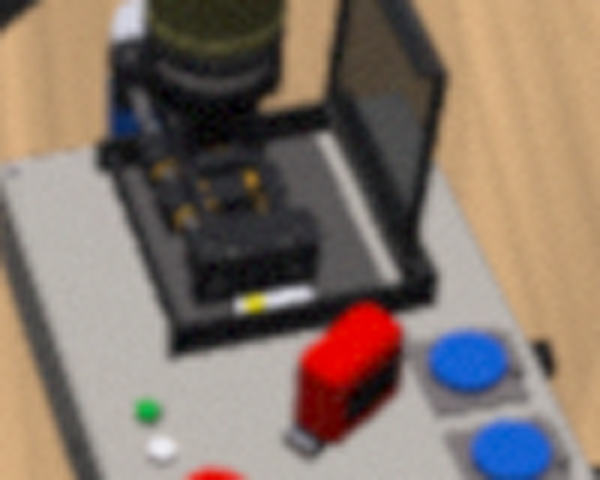

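The side crop shows the cover upright and the gripper over the toggle. Depth puts the toggle top at 105 mm, x about -14, so I pushed too high. I'll go to about 94 mm and push again.

Emit:
apply_moves(
  series=[
    {"x": -0.001, "y": 0.002, "z": 0.006, "wx": 0, "wy": 0, "wz": 0, "fingers": -1},
    {"x": 0, "y": 0, "z": 0.001, "wx": 0, "wy": 0, "wz": 0, "fingers": -1},
    {"x": 0, "y": 0, "z": 0.001, "wx": 0, "wy": 0, "wz": 0, "fingers": -1},
  ],
)

```text
clock: 7.38
tool_pos: [0.4685, -0.0751, 0.0911]
eef_rot: [0.767, -0.642, 0.003, 0.0]
contact_force: [0.1, 0.5, 0.1]
opening: -0.001
```

```bash
python3 -c "
from h import *
rep([-10,-36,94])"
```

```text
t 7.375 box [-37.7 -36.2  91.1] F [0.1 0.5 0.1] turn [-0.0012 -0.0017 -0.0009] q [ 0.12  0.77 -0.1   2.14  0.3   0.25 -1.64] op -0.0
shift units [-0.0003 -0.0346 -0.0035]
```

Emit:
apply_moves(
  series=[
    {"x": 0, "y": -0.004, "z": -0.004, "wx": 0, "wy": 0, "wz": 0, "fingers": -1},
    {"x": 0, "y": -0.008, "z": 0, "wx": 0, "wy": 0, "wz": 0, "fingers": -1},
    {"x": 0, "y": -0.008, "z": 0, "wx": 0, "wy": 0, "wz": 0, "fingers": -1},
    {"x": 0, "y": -0.008, "z": 0, "wx": 0, "wy": 0, "wz": 0, "fingers": -1},
  ],
)

```text
clock: 7.88
tool_pos: [0.4779, -0.0735, 0.094]
eef_rot: [0.766, -0.643, -0.006, 0.011]
contact_force: [-10.5, -0.4, 9.4]
opening: 0.004
```

```bash
python3 -c "
from h import *
rep([-10,-36,94])"
```

```text
t 7.875 box [-28.1 -36.4  94. ] F [-10.5  -0.4   9.4] turn [ 0.0078 -0.0017 -0.0016] q [ 0.12  0.77 -0.12  2.09  0.29  0.33 -1.64] op 0.0
shift units [-0.0006 -0.0226 -0.0006]
```

The force (about 10 N back, 9 N up) fits a friction lock: the toggle tip must rise as it swings while the finger drags it down. I'll push along the tip's arc instead, forwards and upwards.

Emit:
apply_moves(
  series=[
    {"x": 0, "y": 0.008, "z": 0.002, "wx": 0.008, "wy": 0, "wz": 0, "fingers": -1},
    {"x": 0, "y": -0.006, "z": 0, "wx": 0, "wy": 0, "wz": 0, "fingers": -1},
    {"x": 0, "y": -0.007, "z": -0.005, "wx": 0, "wy": 0, "wz": 0, "fingers": -1},
    {"x": 0, "y": -0.008, "z": -0.006, "wx": 0, "wy": 0, "wz": 0, "fingers": -1},
    {"x": 0, "y": -0.008, "z": -0.004, "wx": 0, "wy": 0, "wz": 0, "fingers": -1},
  ],
)

```text
clock: 8.5
tool_pos: [0.4911, -0.0712, 0.1038]
eef_rot: [0.766, -0.643, -0.002, 0.006]
contact_force: [0.1, 0.2, 1.1]
opening: 0.005
```

```bash
python3 -c "
from h import *
rep([-10,-36,97])"
```

```text
t 8.5 box [-14.7 -36.4 103.8] F [0.1 0.2 1.1] turn [ 0.004  -0.0015 -0.0019] q [ 0.13  0.76 -0.13  2.05  0.28  0.36 -1.63] op 0.0
shift units [-0.0006 -0.0059  0.0084]
```

Emit:
apply_moves(
  series=[
    {"x": 0, "y": -0.006, "z": 0.001, "wx": 0.004, "wy": 0, "wz": 0, "fingers": -1},
    {"x": 0, "y": 0.006, "z": -0.002, "wx": 0, "wy": 0, "wz": 0, "fingers": -1},
    {"x": 0, "y": 0.02, "z": -0.06, "wx": 0, "wy": 0, "wz": 0, "fingers": -1},
    {"x": 0, "y": 0.02, "z": -0.075, "wx": 0, "wy": 0, "wz": 0, "fingers": -1},
    {"x": 0, "y": 0, "z": -0.075, "wx": 0, "wy": 0, "wz": 0, "fingers": -1},
    {"x": 0, "y": 0, "z": -0.04, "wx": 0, "wy": 0, "wz": 0, "fingers": -1},
    {"x": 0, "y": 0, "z": 0, "wx": 0, "wy": 0, "wz": 0, "fingers": -1},
  ],
)

```text
clock: 9.38
tool_pos: [0.4618, -0.075, 0.3111]
eef_rot: [0.766, -0.643, 0.006, -0.002]
contact_force: [-0.0, -0.3, -0.9]
opening: 0.006
```

```bash
python3 - <<'E'
from h import *
rep([110,0,300])
p,d=snapshot("wrist"); im=p[60:240,130:330,::-1]
cv2.imwrite("pics/w3.png",cv2.resize(im,None,fx=3,fy=3,interpolation=cv2.INTER_CUBIC))
E
```

```text
t 9.375 box [-44.2 -35.  311.1] F [-0.  -0.3 -0.9] turn [-0.0034 -0.0019 -0.0014] q [ 0.26  0.39 -0.28  1.93  0.15  0.84 -1.5 ] op 0.01
shift units [-0.0447 -0.1924  0.0156]
```

View pics/w3.png

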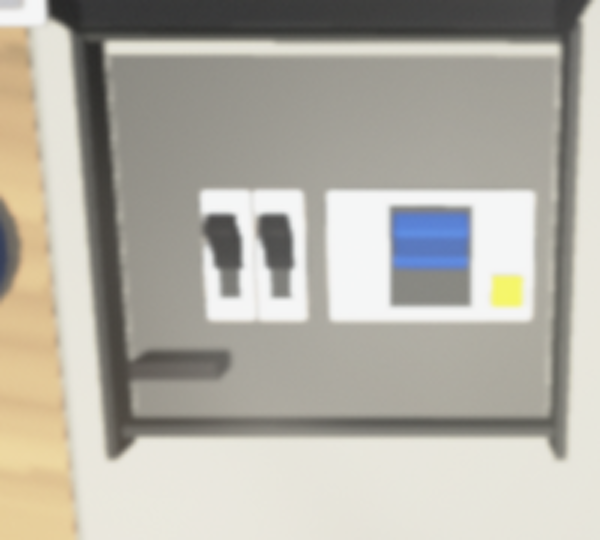

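The blue toggle now leans to the hinge (blue at rows 210-265 of the crop), like the two black ones, which are unchanged. Next I'll go over and behind the cover.

Emit:
apply_moves(
  series=[
    {"x": -0.015, "y": -0.06, "z": 0, "wx": -0.003, "wy": -0.002, "wz": -0.001, "fingers": -1},
    {"x": -0.015, "y": -0.06, "z": 0, "wx": 0, "wy": 0, "wz": 0, "fingers": -1},
    {"x": -0.015, "y": -0.06, "z": 0, "wx": 0, "wy": 0, "wz": 0, "fingers": -1},
    {"x": 0, "y": -0.02, "z": 0, "wx": 0, "wy": 0, "wz": 0, "fingers": -1},
    {"x": 0, "y": 0, "z": 0, "wx": 0, "wy": 0, "wz": 0, "fingers": -1},
  ],
)

```text
clock: 10.05
tool_pos: [0.611, -0.0106, 0.2981]
eef_rot: [0.767, -0.642, -0.007, 0.007]
contact_force: [0.2, 0.2, 0.3]
opening: 0.004
```

```bash
python3 -c "
from h import *
rep([108,0,235])"
```

```text
t 10.05 box [114.1   1.8 298.1] F [0.2 0.2 0.3] turn [ 0.0062  0.0006 -0.0006] q [ 0.09  0.62 -0.26  1.51  0.17  1.05 -1.61] op 0.0
shift units [0.0025 0.006  0.079 ]
```

Emit:
apply_moves(
  series=[
    {"x": 0.002, "y": 0.002, "z": 0.04, "wx": 0.006, "wy": 0, "wz": 0, "fingers": -1},
    {"x": 0, "y": 0, "z": 0.036, "wx": 0, "wy": 0, "wz": 0, "fingers": -1},
    {"x": 0, "y": 0, "z": 0, "wx": 0, "wy": 0, "wz": 0, "fingers": -1},
  ],
)

```text
clock: 10.42
tool_pos: [0.6049, -0.0136, 0.2326]
eef_rot: [0.767, -0.642, -0.003, 0.002]
contact_force: [-0.8, -0.5, -0.3]
opening: 0.007
```

```bash
python3 - <<'E'
from h import *
rep([92,0,232])
# TCP path: lower front corner follows the outer face at radius 122 (5 mm incl. pad), finger half width 9
for th in np.arange(1.6,-.01,-.1): print(round(th,1),np.round([69-122*np.cos(th)+5*np.sin(th)+9,117+122*np.sin(th)+5*np.cos(th)],0),end=' ')
E
```

```text
t 10.425 box [107.5  -0.  232.6] F [-0.8 -0.5 -0.3] turn [ 0.0022  0.0006 -0.0008] q [ 0.09  0.68 -0.25  1.63  0.2   0.87 -1.63] op 0.01
shift units [0.     0.0194 0.0009]
1.6 [ 87. 239.] 1.5 [ 74. 239.] 1.4 [ 62. 238.] 1.3 [ 50. 236.] 1.2 [ 38. 233.] 1.1 [ 27. 228.] 1.0 [ 16. 222.] 0.9 [  6. 216.] 0.8 [ -3. 208.] 0.7 [-12. 199.] 0.6 [-20. 190.] 0.5 [-27. 180.] 0.4 [-32. 169.] 0.3 [-37. 158.] 0.2 [-41. 146.] 0.1 [-43. 134.] -0.0 [-44. 122.]
```

Emit:
apply_moves(
  series=[
    {"x": 0, "y": 0.022, "z": -0.002, "wx": 0.002, "wy": 0, "wz": 0, "fingers": -1},
    {"x": 0, "y": 0.02, "z": 0, "wx": 0, "wy": 0, "wz": 0, "fingers": -1},
    {"x": 0, "y": 0.02, "z": 0, "wx": 0, "wy": 0, "wz": 0, "fingers": -1},
    {"x": 0, "y": 0.016, "z": 0.002, "wx": 0, "wy": 0, "wz": 0, "fingers": -1},
  ],
)

```text
clock: 10.92
tool_pos: [0.5469, -0.0239, 0.2364]
eef_rot: [0.767, -0.642, 0.004, -0.006]
contact_force: [2.9, 1.6, -0.9]
opening: 0.005
```

```bash
python3 -c "
from h import *
rep([38,0,233])"
```

```text
t 10.925 box [4.870e+01 1.000e-01 2.364e+02] F [ 2.9  1.6 -0.9] turn [-0.0046  0.0006 -0.0009] q [ 0.12  0.59 -0.26  1.82  0.21  0.75 -1.64] op 0.01
shift units [0.0002 0.0134 0.004 ]
```

Emit:
apply_moves(
  series=[
    {"x": 0, "y": 0.016, "z": 0.005, "wx": -0.004, "wy": 0, "wz": 0, "fingers": -1},
    {"x": 0, "y": 0.016, "z": 0.006, "wx": 0, "wy": 0, "wz": 0, "fingers": -1},
    {"x": 0, "y": 0.015, "z": 0.008, "wx": 0, "wy": 0, "wz": 0, "fingers": -1},
    {"x": 0, "y": 0.014, "z": 0.009, "wx": 0, "wy": 0, "wz": 0, "fingers": -1},
    {"x": 0, "y": 0.013, "z": 0.011, "wx": 0, "wy": 0, "wz": 0, "fingers": -1},
  ],
)

```text
clock: 11.55
tool_pos: [0.4938, -0.0333, 0.209]
eef_rot: [0.767, -0.642, 0.006, -0.008]
contact_force: [1.9, -0.1, 2.2]
opening: 0.003
```

```bash
python3 -c "
from h import *
rep([-12,0,199])"
```

```text
t 11.55 box [ -5.3   0.3 209. ] F [ 1.9 -0.1  2.2] turn [-0.0064  0.0003 -0.0009] q [ 0.13  0.57 -0.24  2.    0.23  0.58 -1.66] op 0.0
shift units [0.0005 0.0087 0.0124]
```

Emit:
apply_moves(
  series=[
    {"x": 0, "y": 0.009, "z": 0.014, "wx": -0.006, "wy": 0, "wz": 0, "fingers": -1},
    {"x": 0, "y": 0.01, "z": 0.013, "wx": 0, "wy": 0, "wz": 0, "fingers": -1},
    {"x": 0, "y": 0.009, "z": 0.014, "wx": 0, "wy": 0, "wz": 0, "fingers": -1},
    {"x": 0, "y": 0.007, "z": 0.015, "wx": 0, "wy": 0, "wz": 0, "fingers": -1},
  ],
)

```text
clock: 12.05
tool_pos: [0.4658, -0.0385, 0.164]
eef_rot: [0.767, -0.642, 0.0, 0.0]
contact_force: [0.2, 1.1, 3.9]
opening: 0.003
```

```bash
python3 -c "
from h import *
rep([-37,0,158])"
```

```text
t 12.05 box [-33.8   0.3 164. ] F [0.2 1.1 3.9] turn [-0.     -0.0001 -0.001 ] q [ 0.11  0.62 -0.2   2.1   0.28  0.44 -1.7 ] op 0.0
shift units [0.0003 0.004  0.0075]
```

Emit:
apply_moves(
  series=[
    {"x": 0, "y": 0.007, "z": 0.015, "wx": 0, "wy": 0, "wz": 0, "fingers": -1},
    {"x": 0, "y": 0.006, "z": 0.016, "wx": 0, "wy": 0, "wz": 0, "fingers": -1},
    {"x": 0, "y": 0.003, "z": 0.016, "wx": 0, "wy": 0, "wz": 0, "fingers": -1},
    {"x": 0, "y": 0.001, "z": 0.012, "wx": 0, "wy": 0, "wz": 0, "fingers": -1},
  ],
)

```text
clock: 12.55
tool_pos: [0.4559, -0.0402, 0.1159]
eef_rot: [0.767, -0.642, 0.002, -0.002]
contact_force: [-0.3, 0.7, 17.2]
opening: 0.006
```

```bash
python3 -c "
from h import *
rep([-49,0,115])"
```

```text
t 12.55 box [-43.9   0.3 115.9] F [-0.3  0.7 17.2] turn [-0.0018 -0.0003 -0.0007] q [ 0.07  0.71 -0.13  2.17  0.32  0.27 -1.74] op 0.01
shift units [0.0004 0.0064 0.0011]
```

Emit:
apply_moves(
  series=[
    {"x": 0, "y": 0, "z": 0.005, "wx": 0, "wy": 0, "wz": 0, "fingers": -1},
    {"x": 0, "y": 0, "z": -0.02, "wx": 0, "wy": 0, "wz": 0, "fingers": -1},
    {"x": 0, "y": 0, "z": -0.05, "wx": 0, "wy": 0, "wz": 0, "fingers": -1},
    {"x": 0, "y": 0, "z": -0.075, "wx": 0, "wy": 0, "wz": 0, "fingers": -1},
    {"x": 0, "y": 0.02, "z": -0.075, "wx": 0, "wy": 0, "wz": 0, "fingers": -1},
    {"x": 0.02, "y": 0.02, "z": 0, "wx": 0, "wy": 0, "wz": 0, "fingers": -1},
    {"x": 0, "y": 0, "z": 0, "wx": 0, "wy": 0, "wz": 0, "fingers": -1},
    {"x": 0, "y": 0, "z": 0, "wx": 0, "wy": 0, "wz": 0, "fingers": -1},
  ],
)

```text
clock: 13.55
tool_pos: [0.4221, -0.0627, 0.292]
eef_rot: [0.767, -0.642, -0.002, 0.004]
contact_force: [1.0, 0.8, -0.0]
opening: 0.006
```

```bash
python3 - <<'E'
from h import *
rep()
m=camera_model("wrist"); p,d=snapshot("wrist"); b=np.load("box.npy"); c,s=np.cos(b[2]),np.sin(b[2]); k=np.asarray(m["camera_matrix"]);T=np.asarray(m["world_from_camera"])
P=np.array([[-49,0,122],[-60,40,120],[-60,-60,120],[50,0,120]])/1e3
for q,bp in zip(proj(m,b2w(b,P)),P):
    u,v=q.round().astype(int); D=d[v,u]; w=T@np.array([(u-k[0,2])/k[0,0]*D,-(v-k[1,2])/k[1,1]*D,-D,1]); print(bp,"measured z mm",(w[2]*1e3).round(1))
cv2.imwrite("pics/w4.png",p[:,:,::-1])
E
```

```text
t 13.55 box [-81.1 -15.8 292. ] F [ 1.   0.8 -0. ] turn [ 0.0028 -0.0008 -0.0008] q [ 0.26  0.37 -0.32  2.04  0.17  0.76 -1.55] op 0.01
[-0.049  0.     0.122] measured z mm 120.7
[-0.06  0.04  0.12] measured z mm 119.0
[-0.06 -0.06  0.12] measured z mm 118.4
[0.05 0.   0.12] measured z mm 118.4
```

View pics/w4.png

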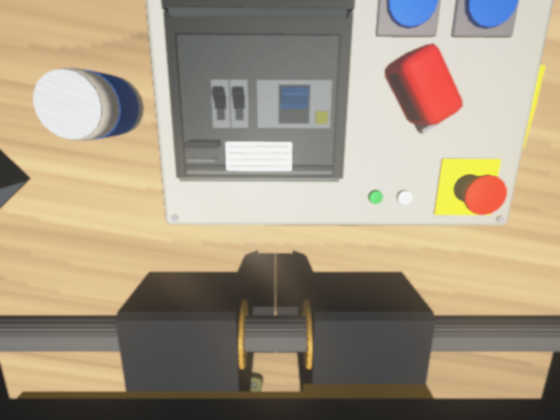

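The cover is shut and flush: the pad reads 120.7 mm, against 120.8 mm at the start. Through the cover the blue toggle leans to the hinge at (294,95), the black ones at (220,97) and (239,97) are unchanged, and the tools stand where they were. I'm handing the job in.

```bash
python3 -c "
from h import *
print(finish_job()); print(get_state()['clock'])"
```

```text
the job is handed in; nothing more can be done
None
the job is handed in; nothing more can be done
```

The job is done and handed in: I popped the cover open with a press on its pad, pushed the blue breaker toggle over to on, and shut the cover again. It was handed in at about 13.6 s on the robot's clock.

- **Breaker push:** The first two pushes on the toggle jammed at about 10 N and did not move it. A third push along the tip's arc, forwards and up, snapped it over.
- **Cover:** I swung it down by its outer face and pressed it to the stop at about 17 N or a little more. After I let go, the pad's depth reading was 120.7 mm, against 120.8 mm before I opened it, so it is flush and latched.
- **Other checks:** In the last wrist picture, taken through the cover, the blue toggle leans to the hinge and both black toggles are still on. The red stop was never touched, and the tape measure, tin and screwdriver look unmoved. The other tools were not in that picture, but the arm went nowhere near them. The arm was about 17 cm clear above the cover when I handed in.
- **Small disagreement:** The depth readings came out 1 to 2 mm below the given heights, the same before and after, which is within the calibration.

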